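# Weigh the tortilla press shut with two wedge stones

## Robot

A 6-joint arm with a two-finger parallel gripper is mounted at the origin on the work surface. World frame = base frame: x ahead of the robot, y to its left, z up, the work surface at z = 0. Lengths are in m, angles in rad, forces in N, time in s.
With the tool pointing down it reaches from about 0.375 to 0.9 m from the base axis. Payload 3.1 kg.
Tool frame: the origin (TCP) lies at the very end of the fingers, on their centre line; the grasp point (between the pads) lies 19 mm behind it; z points along the fingers, y is the direction in which the jaws open and shut (so a half turn about z gives the same grasp; the last joint's range is limited). The gripper opens to 87 mm and grips with 3 to 60 N. Pads are 19 mm wide; open, the fingers measure 117 mm over their backs; the gripper's body (75 mm by 190 mm) begins 51 mm behind the grasp point.
Start: joints at [-1.3, 0.527, 1.433, -0, 1.181, -0.178], TCP at [0.272, -0.563, 0.223] pointing down, gripper open.
Joint ranges: [-3.08, 3.08], [-0.75, 2.2], [0.22, 2.44], [-1.43, 4.57], [0, 2.65], [-2.85, 2.85]. Speed limits (rad/s): [2.79, 2.79, 3.14, 3.14, 3.14, 3.14].

## Interface

Orientations are given as [roll, pitch, yaw] about the fixed x, y, z axes, in that order (R = Rz(yaw) Ry(pitch) Rx(roll)).
In Python, from station import manip gives the robot as it stands.
- The arm moves only by the tool jog_arm, never from a script. Its arguments are lists of equal length, an entry for each row: "slide": the shift along the world's x, y, z in cm, a list of three; "rot": the turn, a rotation vector about the world's x, y, z in degrees, a list of three; "fingers": the finger opening in cm, from 0 to 8.7. In form: {"slide": [[tx, ty, tz], ...], "rot": [[rx, ry, rz], ...], "fingers": [fingers, ...]}. A call has exactly 10 rows; each row shifts and turns the commanded pose from where the row before left it; what a row does not reach is not made up. A row lasts 1/10 s, in which the tool goes at most 50 mm and 8.59 degrees, less where a joint would pass 70% of its speed; a pose out of reach is approached as far as the arm can. A call is refused whole if a number of a shift passes 5 or a number of a turn 8.59, either way. A call with a gripper value outside its range is refused whole. The fingers move at their own pace and stop on an object; "force" is the grip in N (left out, the last holds). Time passes only in rows, so rows that do not move let the fingers close, or fill a call up. It gives the time, the measured TCP pose, the force and the opening at its end, in the units of the state.
- manip.sense(): the state, without advancing time (a new reading comes with each control period).
- manip.snapshot(name): name is "scene" or "top" or "wrist"; returns the picture (400x640x3 uint8, blue, green, red); there is no depth.
- manip.camera_info(name): a dict with "fx", "fy", "cx", "cy" (pixels), "dist_coeffs" ([k1, k2, p1, p2, k3] as OpenCV has them; the pictures are not rectified), "world_from_camera" (4x4, takes a point from camera to world coordinates). Camera axes: x right, y down, z forward; pixel columns grow to the right and rows downward; lengths in m; the calibration is good to about 2 mm. A picture is of the moment at which its call begins: read the wrist's pose just before it. camera_info takes no time and is no camera call; for the wrist camera it gives the pose at the moment of the call.
- manip.sign_off(): hands the job in, once; it reports no verdict.
The state is a dict: "clock": time; "joint_positions": joint angles; "joint_vel": joint speeds; "joint_efforts": joint torques, N m; "tool_pos": TCP position; "ee_rot": TCP orientation; "contact_force": force on the tool from outside, world axes, zero at the start; "ft_torque": the same for the moment, N m; "width": finger opening in m.
Only numpy, scipy, OpenCV 4.12 (cv2) and the standard library are available. Lean on these libraries where they do the work, as an engineer would, in place of code of your own. Each camera call takes 0.05 s, during which the arm holds its last target.

## Task

A new liner has just been glued inside the tortilla press and must set under a weight: swing the raised upper plate gently all the way down, then lay the larger stone on its flat base in the middle of the plate. Set the smaller stone on its flat base centrally on the larger one, turned so that its thick end lies over the larger one's thin end and the top of the pile comes out level, and leave the pile standing by itself. Set the stones down rather than dropping them, and leave the mug, jar and whisk where they are.

Things in the scene. Friction and masses are not known exactly. Their poses are not given: they have to be found in the camera images.
- press: Heavy black cast-iron tortilla press, fixed to the counter. Origin on the counter under the centre of its round 190 mm plates; its x axis points from the lever end to the hinge end, z up. The lower plate's upper face is 28 mm above the counter. The idle lever is folded down and lies on the -x side, as far as 312 mm from the centre, below 30 mm high; the two small ears of its fork, 132 to 150 mm from the centre, rise to 42 mm.
- press_plate (a joint): Hinge angle of the press's upper plate in rad: 0 = shut and level, grows as the plate rises; it starts 0.5 to 0.9 rad open. The hinge is stiff: the plate (1.2 kg) stays where it is left and about 2 to 9 N straight down on its tab pushes it shut.
- press_hinge (a point): Point on the hinge axis of the upper plate, midway across, 30 mm above the counter and 115 mm from the plate centre along the press's +x; the axis runs along the press's y.
- plate_centre (a point): Centre of the upper plate's upper face; turns with the plate (z = normal of that face). The plate is a flat disc 190 mm across, 15 mm thick; when shut its upper face is level, 45 mm above the counter.
- plate_tab (a point): Point on the upper face of the 50 mm wide tab that sticks out of the upper plate opposite the hinge; 225 mm from the hinge axis along the plate and 15 mm above it square to the plate, 110 mm from the plate centre. Same axes as plate_centre. The tab ends 20 mm farther out.
- bed_stone: Larger stone, grey-brown, loose, irregular wedge 146 mm long (x), 64 mm wide (y). Origin at the centre of its flat underside, on which it lies; z up. Its x axis points to the thick end: the flat top rises at 10 degrees towards +x, 46 mm high at the middle, about 57 mm at the thick end and 35 mm at the thin end. Its long sides (y = +-32 mm) are flat, upright and parallel between x = -36 and +36 mm, from 8 mm above the base to 7 mm below the top. 0.5 to 0.8 kg.
- bed_top (a point): Centre of the larger stone's sloping top face, 46 mm above its base at x = y = 0; z = normal of that face, x = up the slope towards the thick end.
- cap_stone: Smaller stone, grey-brown, loose, irregular wedge 124 mm long (x), 56 mm wide (y). Origin at the centre of its flat underside, on which it lies; z up. Its x axis points to the thick end: the flat top rises at 10 degrees towards +x, 44 mm high at the middle, about 53 mm at the thick end and 35 mm at the thin end. Its long sides (y = +-28 mm) are flat, upright and parallel between x = -32 and +32 mm, from 8 mm above the base to 7 mm below the top. 0.35 to 0.55 kg.
- cap_top (a point): Centre of the smaller stone's sloping top face, 44 mm above its base at x = y = 0; z = normal of that face, x = up the slope towards the thick end.
- mug: White enamel mug, 84 mm across, 85 mm tall, bystander; origin under its centre, z up.
- jar: Squat glass jar with red lid, 104 mm across, 100 mm tall, bystander; origin under its centre, z up.
- molinillo: Wooden molinillo whisk lying down, about 260 mm long and 44 mm thick, bystander; origin on the counter near its middle, x towards the carved head.
Not all that is in view belongs to the job. What is shaped like the cap_stone but blue is not meant.

How it is judged:
On the way, in this order (a step that is already met when the one before it is completed fails the run):
1. the upper plate is swung fully shut (value of joint press_plate below 0.03 rad), for 0.2 s.
2. the larger stone lies released on its flat base in the middle of the shut plate (value of joint press_plate below 0.03 rad and horizontal distance between bed_stone and plate_centre below 0.045 m and angle between bed_stone's own z axis and vertical below 0.09 rad and contact force between bed_stone and press above 1 N and contact force between bed_stone and the fingers below 0.2 N and linear speed of bed_stone below 0.03 m/s), for 0.2 s.
At the end, for the whole second after the job is handed in: Plate shut (0.03 rad). Larger stone on it, base level (5 deg), centre within 45 mm of the plate's. Smaller stone on the larger one only, base flat on its slope (5 deg), top centres within 35 mm, top level (0.10 rad). Both released and at rest (all of step 2 and horizontal distance between cap_top and bed_top below 0.035 m and angle between cap_top's own z axis and vertical below 0.1 rad and angle between the z axis of cap_stone and the z axis of bed_top, either way round below 0.09 rad and contact force between cap_stone and bed_stone above 1 N and contact force between cap_stone and press below 0.2 N and contact force between cap_stone and the fingers below 0.2 N and linear speed of cap_stone below 0.03 m/s and angular speed of cap_stone below 0.2 rad/s); the robot touches nothing.
It fails at once if the plate is slammed (faster than 2.5 rad/s) (velocity of joint press_plate below -2.5 rad/s).
It fails at once if a stone is dropped or thrown (out of the fingers at more than 0.6 m/s) ((contact force between bed_stone and the fingers below 0.05 N and linear speed of bed_stone above 0.6 m/s) or (contact force between cap_stone and the fingers below 0.05 N and linear speed of cap_stone above 0.6 m/s)).
It fails at once if a bystander is moved by more than 40 mm or tipped (distance of any of mug, jar, molinillo from where it was at the start of the episode above 0.04 m or angle between any of mug, jar's own z axis and vertical above 0.4 rad).
It also fails if it takes over 72 s, if anything falls off the work surface, if the arm or the gripper's body presses on something with over 40 N, if the wrist force passes 120 N, or if a joint passes its speed limit or range.

## Working session

There is one attempt and no reset: what is moved stays moved. The work goes in short steps, Python scripts to look and compute and a tool call to move; the robot and the scene stay as the last step left them, time stands still between calls to the robot, and variables do not carry over. Pictures are saved under pics/ and viewed, and the job is handed in when it is done.

Besides the shell and the picture viewer there is one more tool, called after "Request:" as name(argument=value, ...) on one line, values as JSON. jog_arm: Moves the arm, as the interface text tells. Its arguments: {"type":"object","properties":{"slide":{"type":"array"},"rot":{"type":"array"},"fingers":{"type":"array"},"force":{"type":"number"}},"required":["slide","rot","fingers"]}

```bash
mkdir -p pics; ls; python3 - <<'E'
from station import manip
import cv2
s=manip.sense();print(s)
for n in ["scene","top","wrist"]:
    print(n,manip.camera_info(n)); cv2.imwrite(f"pics/{n}0.png",manip.snapshot(n))
E
```

```text
pics
{'clock': 0.0, 'joint_positions': array([-1.29949813e+00,  5.28475710e-01,  1.43391159e+00,  3.64968005e-05,
        1.18137220e+00, -1.78490190e-01]), 'joint_vel': array([ 4.03658833e-04,  8.97426456e-04, -7.11833093e-04, -9.33291388e-05,
        2.50876053e-03,  1.51251872e-03]), 'joint_efforts': array([-4.87167181e-04, -4.40047753e+01, -1.76590812e+01,  6.33016555e-02,
        5.80989977e-02, -1.60071390e-04]), 'tool_pos': array([ 0.27157697, -0.56210191,  0.22156281]), 'ee_rot': array([-3.13946623e+00, -4.17907402e-04,  4.49774053e-01]), 'contact_force': array([ 0.23499312, -1.30416965, -0.51416521]), 'ft_torque': array([-0.0060081 ,  0.02414747,  0.01056635]), 'width': 0.08739532319559437}
scene {'fx': 381.013652196267, 'fy': 381.013652196267, 'cx': 313.28751595999586, 'cy': 204.4730039738642, 'dist_coeffs': array([-0.06514976,  0.        ,  0.        ,  0.        ,  0.        ]), 'world_from_camera': array([[-0.3789852 ,  0.69519754, -0.61079505,  1.24827593],
       [ 0.92520175,  0.29840139, -0.23443192,  0.33568948],
       [ 0.0192856 , -0.65395488, -0.75628769,  0.893
[... 297 characters left out ...]
.02261008, -0.98808127,  0.15226355,  0.35034572],
       [-0.99962996,  0.02464769,  0.01150767,  0.04935745],
       [-0.01512346, -0.15194702, -0.98827293,  1.519971  ],
       [ 0.        ,  0.        ,  0.        ,  1.        ]])}
wrist {'fx': 294.7910794756977, 'fy': 294.7910794756977, 'cx': 317.59110039385723, 'cy': 197.61939718208404, 'dist_coeffs': array([-0.01996074,  0.        ,  0.        ,  0.        ,  0.        ]), 'world_from_camera': array([[ 0.43444446, -0.85725784, -0.27634581,  0.34885548],
       [-0.90069483, -0.41437963, -0.13053099, -0.52453475],
       [-0.00261336,  0.30561171, -0.95215264,  0.38342125],
       [ 0.        ,  0.        ,  0.        ,  1.        ]])}
```

View pics/scene0.png

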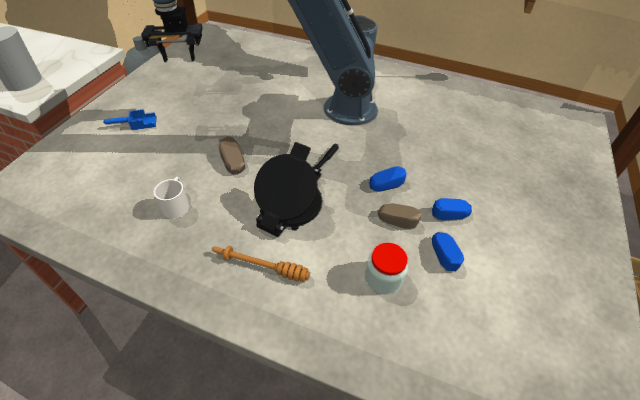

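View pics/top0.png

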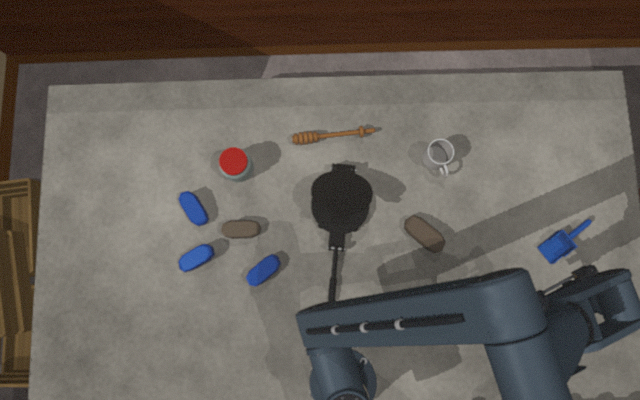

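View pics/wrist0.png

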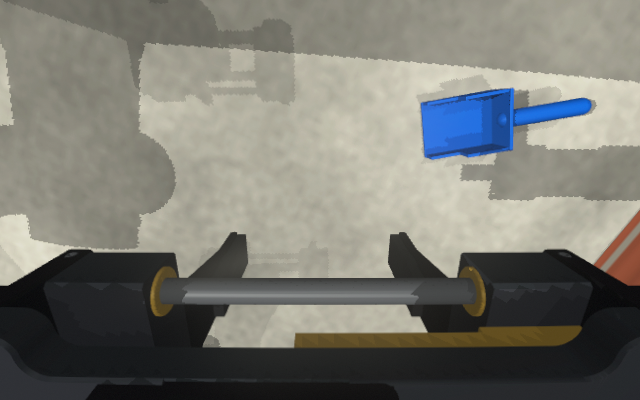

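```bash
cat > h.py <<'E'
import cv2, numpy as np
def cast(ci,px,z):
    px=np.asarray(px,float).reshape(-1,1,2)
    K=np.array([[ci['fx'],0,ci['cx']],[0,ci['fy'],ci['cy']],[0,0,1]])
    u=cv2.undistortPoints(px,K,np.array(ci['dist_coeffs'])).reshape(-1,2)
    T=np.array(ci['world_from_camera'])
    d=np.c_[u,np.ones(len(u))]@T[:3,:3].T; o=T[:3,3]
    return o+d*((z-o[2])/d[:,2])[:,None]
def rays(ci,px):
    a=cast(ci,px,0); o=np.array(ci['world_from_camera'])[:3,3]; d=a-o
    return o,d/np.linalg.norm(d,axis=1)[:,None]
def tri(c1,p1,c2,p2):
    o1,d1=rays(c1,[p1]);o2,d2=rays(c2,[p2]);A=np.c_[d1[0],-d2[0]]
    t=np.linalg.lstsq(A,o2-o1,rcond=None)[0]
    a=o1+t[0]*d1[0];b=o2+t[1]*d2[0]
    return (a+b)/2,np.linalg.norm(a-b)
def project(ci,P):
    T=np.linalg.inv(np.array(ci['world_from_camera']))
    K=np.array([[ci['fx'],0,ci['cx']],[0,ci['fy'],ci['cy']],[0,0,1]])
    return cv2.projectPoints(np.asarray(P,float).reshape(-1,3),cv2.Rodrigues(T[:3,:3])[0],T[:3,3],K,np.array(ci['dist_coeffs']))[0].reshape(-1,2)
E
python3 - <<'E'
import cv2,numpy as np
from h import *
from station import manip
t=cv2.imread('pics/top0.png');s=cv2.imread('pics/scene0.png')
ci={n:manip.camera_info(n) for n in('top','scene')}
for n,im,boxes in(('top',t,[(210,210,55,40),(395,205,60,55)]),('scene',s,[(370,195,60,40),(210,130,45,50)])):
  for (x,y,w,h) in boxes:
    c=im[y:y+h,x:x+w].astype(int)
    m=((c[...,2]-c[...,0]>14)&(c.max(2)<150)).astype(np.uint8)
    cs,_=cv2.findContours(m,cv2.RETR_EXTERNAL,cv2.CHAIN_APPROX_NONE)
    k=max(cs,key=cv2.contourArea).reshape(-1,2)+[x,y]
    W=cast(ci[n],k,0.023)[:,:2]
    r=cv2.minAreaRect((W*1000).astype(np.float32)); print(n,k.mean(0),cv2.contourArea(k),r)
tile=lambda im,b:cv2.resize(im[b[1]:b[1]+b[3],b[0]:b[0]+b[2]],(400,300),interpolation=cv2.INTER_CUBIC)
cv2.imwrite('pics/crop1.png',np.vstack([np.hstack([tile(t,(200,200,80,60)),tile(t,(385,203,80,60))]),np.hstack([tile(s,(360,185,80,60)),tile(s,(192,125,80,60))])]))
cv2.imwrite('pics/crop2.png',np.hstack([cv2.resize(t[150:310,290:390],(375,600),interpolation=cv2.INTER_CUBIC),cv2.resize(s[135:245,240:345],(400,420),interpolation=cv2.INTER_CUBIC)if 0 else cv2.resize(s[135:245,240:317],(420,600),interpolation=cv2.INTER_CUBIC)]))
E
```

```text
top [240.26262626 228.88888889] 523.5 ((480.98077392578125, 316.9109802246094), (123.06967163085938, 58.066795349121094), 88.64619445800781)
top [425.97692308 235.11538462] 673.0 ((453.3683166503906, -272.34747314453125), (143.18447875976562, 67.5427017211914), 49.890235900878906)
scene [397.70718232 217.76243094] 1052.5 ((490.4206848144531, 319.70751953125), (105.30543518066406, 175.8975067138672), 12.344467163085938)
scene [229.05952381 150.20833333] 1084.0 ((440.854248046875, -293.1722412109375), (228.06260681152344, 124.37220764160156), 31.325944900512695)
```

View pics/crop1.png

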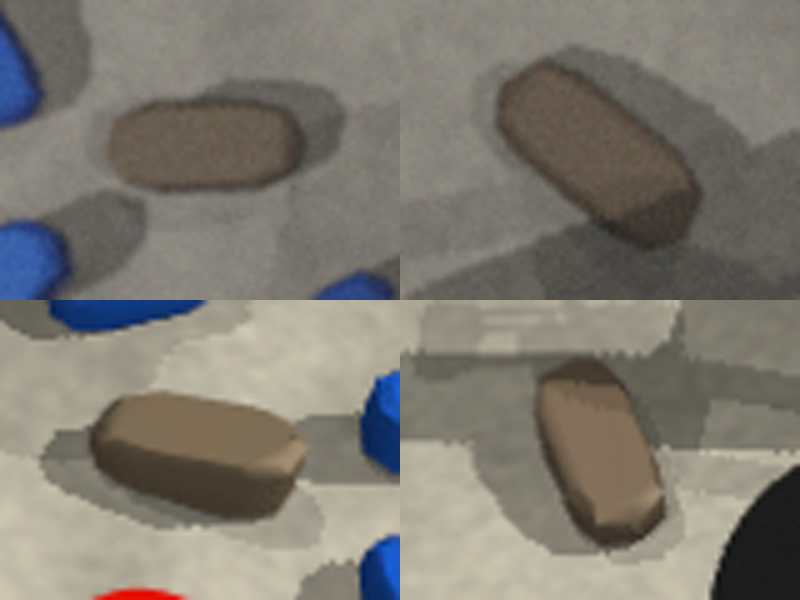

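View pics/crop2.png

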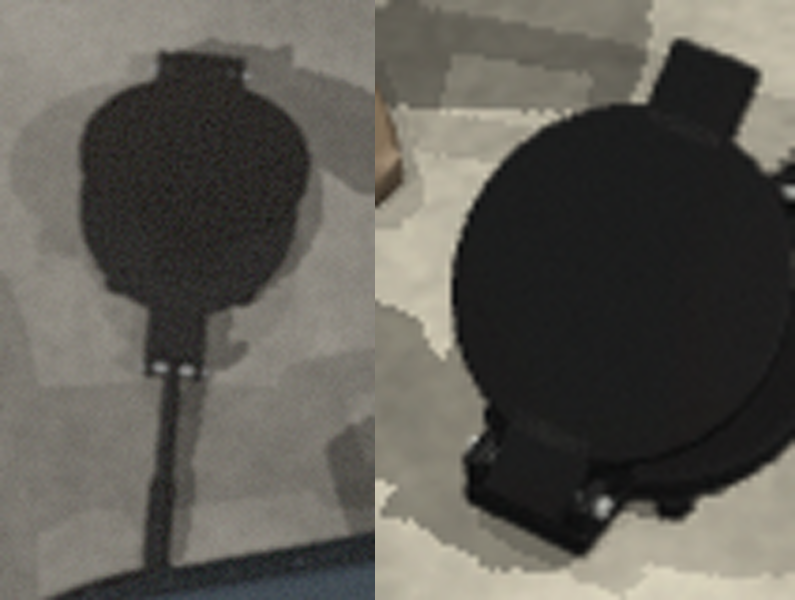

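```bash
python3 - <<'E'
from h import *
from station import manip
ci={n:manip.camera_info(n) for n in('top','scene')}
print('lever',cast(ci['top'],[(335.3,250),(331.3,300.7)],0.02))
print('hinge',cast(ci['top'],[(343.6,170)],0.03))
print('tabend',cast(ci['scene'],[(295.9,142.3),(310.6,148.8)],0.17))
print('ears',cast(ci['top'],[(332,248.5),(341,248.7)],0.042))
E
```

```text
lever [[0.40675107 0.01168845 0.02      ]
 [0.24830184 0.02874628 0.02      ]]
hinge [[ 0.66463492 -0.02246177  0.03      ]]
tabend [[ 0.46145038 -0.02651831  0.17      ]
 [ 0.47094959  0.02399957  0.17      ]]
ears [[ 0.4108659   0.02249351  0.042     ]
 [ 0.40957272 -0.0058086   0.042     ]]
```

Request:
jog_arm(slide=[[1,3,1],[1,4,1],[1,4,1],[1,4,1],[1,4,1],[1,4,1],[1,4,1],[1,2,1],[0,0,0],[0,0,0]], rot=[[0,0,-3],[0,0,-3],[0,0,-3],[0,0,-3],[0,0,-3],[0,0,-3],[0,0,-3],[0,0,-3],[0,0,-2],[0,0,0]], fingers=[8.7,8.7,8.7,8.7,8.7,8.7,8.7,8.7,8.7,8.7])

```text
clock: 1.15
tool_pos: [0.352, -0.272, 0.3029]
ee_rot: [3.141, -0.0, -0.002]
contact_force: [0.1, 0.9, -0.1]
width: 0.0869
```

```bash
python3 - <<'E'
from station import manip
import cv2,numpy as np
ci=manip.camera_info('wrist');im=manip.snapshot('wrist');cv2.imwrite('pics/w1.png',im);import pickle;pickle.dump(ci,open('w1.pkl','wb'))
t=manip.snapshot('top');cv2.imwrite('pics/top1.png',t);print(ci['world_from_camera'])
E
```

```text
[[-2.54512617e-03 -9.52062213e-01 -3.05893880e-01  4.37564832e-01]
 [-9.99996738e-01  2.35689189e-03  9.84688427e-04 -2.71024284e-01]
 [-2.16525840e-04  3.05895388e-01 -9.52065105e-01  4.64654558e-01]
 [ 0.00000000e+00  0.00000000e+00  0.00000000e+00  1.00000000e+00]]
```

View pics/w1.png

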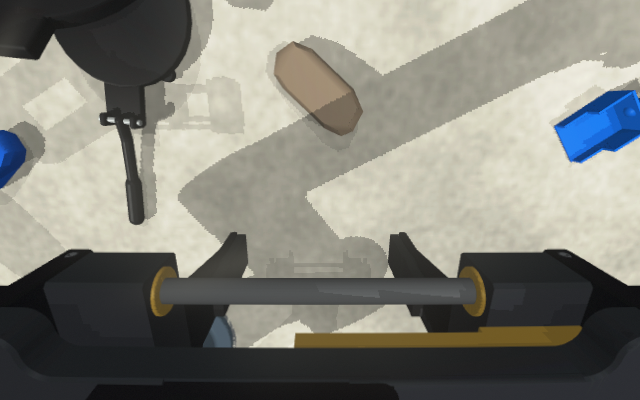

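```bash
python3 - <<'E'
import cv2,numpy as np
w=cv2.imread('pics/w1.png');t=cv2.imread('pics/top1.png')
cv2.imwrite('pics/c3.png',np.hstack([cv2.resize(w[30:150,260:380],(400,400),interpolation=cv2.INTER_CUBIC),cv2.resize(w[70:230,80:240],(400,400),interpolation=cv2.INTER_CUBIC)]))
x=t[150:310,290:390];x=cv2.convertScaleAbs(x,alpha=3)
cv2.imwrite('pics/c4.png',cv2.resize(x,(375,600),interpolation=cv2.INTER_CUBIC))
E
```

```text
(no output)
```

View pics/c3.png

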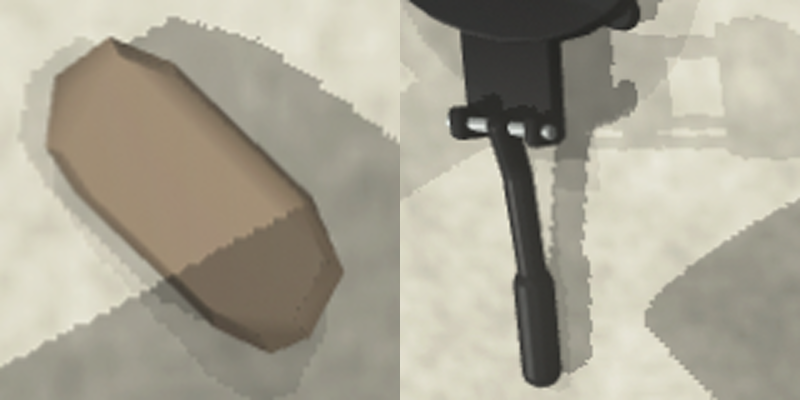

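View pics/c4.png

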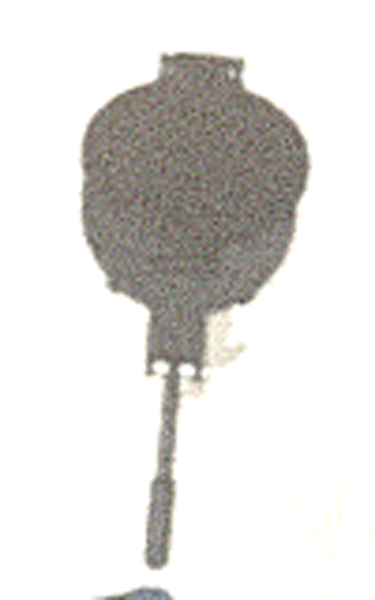

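```bash
python3 - <<'E'
import cv2,numpy as np
from h import *
from station import manip
w=cv2.imread('pics/w1.png');s=cv2.imread('pics/scene0.png')
def cr(im,x,y,w,h,a): return cv2.resize(cv2.convertScaleAbs(im[y:y+h,x:x+w],alpha=a),(400,400),interpolation=cv2.INTER_CUBIC)
cv2.imwrite('pics/c5.png',np.hstack([cr(s,207,130,50,50,1.5),cr(s,372,193,56,56,1.5)]))
ci=manip.camera_info('top')
f=lambda c:np.array(c)/3.75+[290,150]
H=cast(ci,[f((172,70)),f((235,72))],.03);F=cast(ci,[f((160,368)),f((188,369))],.036)
print(H,F);a=H.mean(0)[:2];b=F.mean(0)[:2];print(a,b,np.linalg.norm(a-b),np.degrees(np.arctan2(*(a-b)[::-1])))
import pickle
c=pickle.load(open('w1.pkl','rb'));g=lambda p:np.array(p)/2.5+[80-160,70]
print('wrist fork bolts',cast(c,[g((476,125)),g((549,132))],.036),'lever end',cast(c,[g((543,385))],.015))
E
```

```text
[[ 0.66971272  0.00256938  0.03      ]
 [ 0.66653796 -0.05204058  0.03      ]] [[ 0.41221597  0.02024587  0.036     ]
 [ 0.41082144 -0.00332315  0.036     ]]
[ 0.66812534 -0.0247356 ] [0.4115187  0.00846136] 0.2587450523718483 -7.371359908570636
wrist fork bolts [[ 0.41662346  0.02405739  0.036     ]
 [ 0.41235884 -0.01744216  0.036     ]] lever end [[0.24775397 0.02956121 0.015     ]]
```

View pics/c5.png

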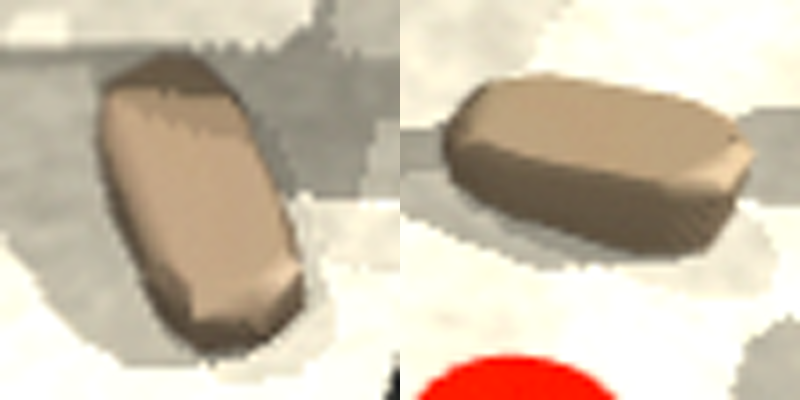

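Request:
jog_arm(slide=[[1,2,-0.5],[1.5,3,-1],[1.5,3.5,-1],[1.5,3.5,-1],[1.5,3.5,-1.5],[1.5,3.5,-1],[1.5,3,-1],[1.5,3,-1],[1.5,2,-1],[0,0,0]], rot=[[0,0,0],[0,0,0],[0,0,0],[0,0,0],[0,0,0],[0,0,0],[0,0,0],[0,0,0],[0,0,0],[0,0,0]], fingers=[0,0,0,0,0,0,0,0,0,0], force=20)

```text
clock: 2.25
tool_pos: [0.4824, -0.0013, 0.2109]
ee_rot: [-3.14, 0.002, -0.001]
contact_force: [0.4, -0.6, 0.3]
width: 0.015
```

```bash
python3 - <<'E'
from station import manip
import cv2,numpy as np,pickle
print(manip.sense()['tool_pos'],manip.sense()['width'])
ci=manip.camera_info('wrist');w=manip.snapshot('wrist');pickle.dump(ci,open('w2.pkl','wb'));cv2.imwrite('pics/w2.png',w)
cv2.imwrite('pics/s2.png',manip.snapshot('scene'))
E
```

```text
[ 0.48242738 -0.00131099  0.21091894] 0.014968058963327325
```

View pics/w2.png

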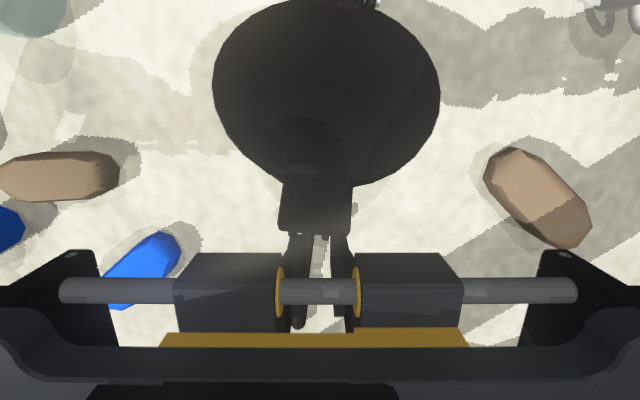

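View pics/s2.png

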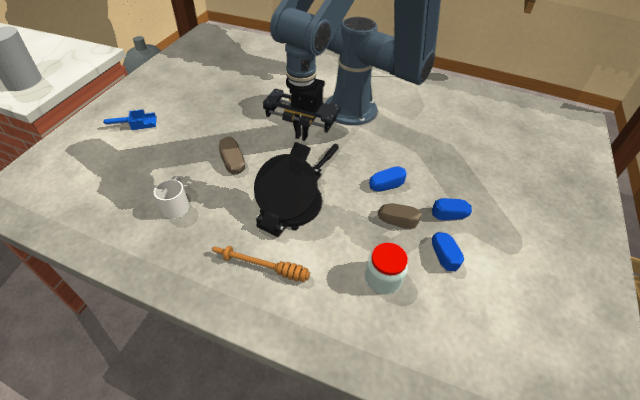

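```bash
python3 - <<'E'
from h import *
import pickle
c=pickle.load(open('w2.pkl','rb'))
from station import manip
s=manip.camera_info('scene')
for z in(.15,.16,.17,.18):print(z,cast(c,[(277,231),(352,236)],z).mean(0),np.ptp(cast(c,[(277,231),(352,236)],z),axis=0))
print(tri(c,(352,236),s,(310.6,148.8)),tri(c,(277,231),s,(295.9,142.3)), tri(c,(352,236),s,(295.9,142.3)),tri(c,(277,231),s,(310.6,148.8)))
E
```

```text
0.15 [0.46512192 0.00254231 0.15      ] [0.00455119 0.06196456 0.        ]
0.16 [0.46976431 0.00240428 0.16      ] [0.00434661 0.05917923 0.        ]
0.17 [0.4744067  0.00226624 0.17      ] [0.00414204 0.05639391 0.        ]
0.18 [0.47904909 0.00212821 0.18      ] [0.00393746 0.05360858 0.        ]
(array([ 0.44336223, -0.01101861,  0.13258648]), np.float64(0.04488735183232396)) (array([0.5166897 , 0.01138921, 0.23408359]), np.float64(0.026490220022829098)) (array([ 0.47678121, -0.02223793,  0.18252137]), np.float64(0.00513034297145778)) (array([0.48144011, 0.02859657, 0.18017777]), np.float64(0.0008454316796368502))
```

Request:
jog_arm(slide=[[1,0,-2],[0,0,-1.7],[0,0,-0.4],[-0.6,0.1,-0.9],[-0.6,0.1,-0.9],[-0.5,0.1,-1],[-0.5,0.1,-1],[-0.5,0.1,-1],[-0.5,0,-1.1],[-0.4,0,-1.1]], rot=[[0,0,0],[0,0,0],[0,0,0],[0,0,0],[0,0,0],[0,0,0],[0,0,0],[0,0,0],[0,0,0],[0,0,0]], fingers=[0,0,0,0,0,0,0,0,0,0])

```text
clock: 3.35
tool_pos: [0.4573, 0.0008, 0.1024]
ee_rot: [3.141, -0.005, -0.006]
contact_force: [2.1, 1.1, 2.5]
width: 0.0008
```

Request:
jog_arm(slide=[[-0.3,0.1,-1],[-0.3,0.1,-1],[-0.2,0.1,-1],[-0.2,0,-1],[-0.1,0,-1],[-0.1,0,-0.6],[0,0,-0.3],[0,0,-0.2],[0,0,-0.1],[0,0,0]], rot=[[0,0,0],[0,0,0],[0,0,0],[0,0,0],[0,0,0],[0,0,0],[0,0,0],[0,0,0],[0,0,0],[0,0,0]], fingers=[0,0,0,0,0,0,0,0,0,0])

```text
clock: 4.35
tool_pos: [0.4446, 0.0043, 0.045]
ee_rot: [3.139, -0.005, -0.003]
contact_force: [-6.6, -1.7, 60.0]
width: 0.0002
```

Request:
jog_arm(slide=[[0,0,0.2],[0,0,0.2],[0,0,2],[0,0,3],[0,-1,4],[0,-2,4],[0,-3,3],[0,-3,1],[0,-1,0],[0,0,0]], rot=[[0,0,0],[0,0,0],[0,0,0],[0,0,0],[0,0,0],[0,0,0],[0,0,0],[0,0,0],[0,0,0],[0,0,0]], fingers=[0,0,0,8.7,8.7,8.7,8.7,8.7,8.7,8.7])

```text
clock: 5.35
tool_pos: [0.4432, -0.0957, 0.2133]
ee_rot: [-3.141, 0.001, -0.007]
contact_force: [-1.1, 0.6, -0.2]
width: 0.0486
```

```bash
python3 - <<'E'
from station import manip
import cv2,numpy as np,pickle
ci=manip.camera_info('wrist');w=manip.snapshot('wrist');pickle.dump(ci,open('w3.pkl','wb'));cv2.imwrite('pics/w3.png',w)
cv2.imwrite('pics/s3.png',manip.snapshot('scene'))
E
```

```text
(no output)
```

View pics/w3.png

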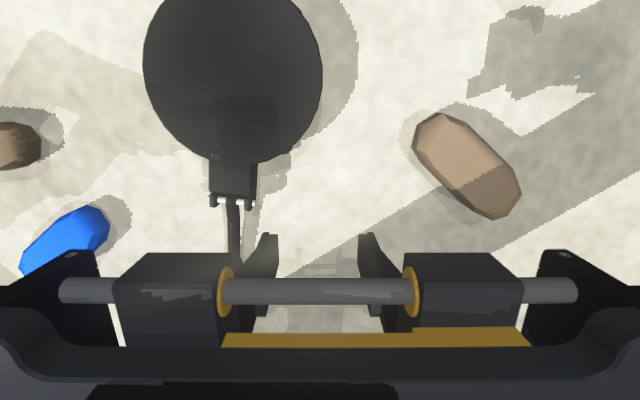

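View pics/s3.png

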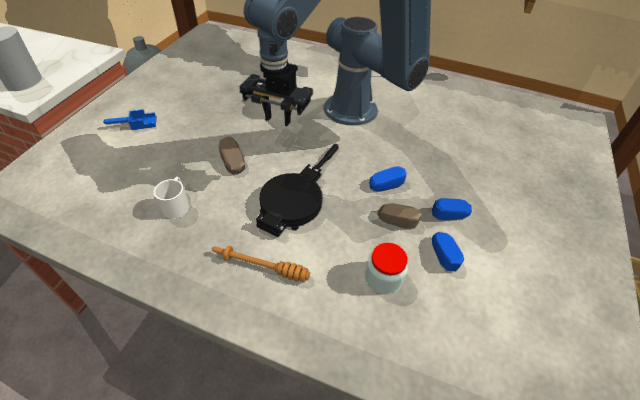

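```bash
cat > m.py <<'E'
from h import *
import pickle
def stone(im,ci,box,z,lo=1.2):
    x,y,w,h=box;c=cv2.GaussianBlur(im[y:y+h,x:x+w],(3,3),0).astype(float)
    m=((c[...,2]/(c[...,0]+1)>lo)).astype(np.uint8)
    m=cv2.morphologyEx(m,cv2.MORPH_OPEN,np.ones((3,3)))
    k=max(cv2.findContours(m,0,1)[0],key=cv2.contourArea).reshape(-1,2)+[x,y]
    W=cast(ci,cv2.convexHull(k).reshape(-1,2),z)[:,:2]
    r=cv2.minAreaRect((W*1000).astype(np.float32))
    (cx,cy),(a,b),an=r
    if a<b:a,b,an=b,a,an+90
    return (cx,cy),(a,b),(an+90)%180-90,k
E
python3 - <<'E'
from m import *
from station import manip
for n,b in(('w1',(255,20,125,130)),('w3',(395,95,140,135))):
    im=cv2.imread(f'pics/{n}.png');c=pickle.load(open(n+'.pkl','rb'))
    for lo in(1.3,1.4):
        r=stone(im,c,b,.04,lo);print(n,lo,r[:3])
    o=im.copy();cv2.drawContours(o,[r[3].reshape(-1,1,2)],-1,(0,255,0),1)
    cv2.imwrite(f'pics/m_{n}.png',cv2.resize(o[b[1]:b[1]+b[3],b[0]:b[0]+b[2]],None,fx=4,fy=4,interpolation=cv2.INTER_CUBIC))
# plate
ci=manip.camera_info('scene');s=cv2.imread('pics/s3.png')
m=(s[165:225,255:330].max(2)<45).astype(np.uint8);m=cv2.morphologyEx(m,cv2.MORPH_OPEN,np.ones((19,19)))
k=max(cv2.findContours(m,0,1)[0],key=cv2.contourArea).reshape(-1,2)+[255,165]
print('scene disc',cv2.minEnclosingCircle((cast(ci,k,.045)[:,:2]*1000).astype(np.float32)))
c=pickle.load(open('w3.pkl','rb'));w=cv2.imread('pics/w3.png')
m=(w[:170,120:340].max(2)<70).astype(np.uint8);m=cv2.morphologyEx(m,cv2.MORPH_OPEN,cv2.getStructuringElement(2,(61,61)))
k=max(cv2.findContours(m,0,1)[0],key=cv2.contourArea).reshape(-1,2)+[120,0]
k=k[k[:,1]>3]
P=cast(c,k,.045)[:,:2]*1000
A=np.c_[2*P,np.ones(len(P))];q=np.linalg.lstsq(A,(P**2).sum(1),rcond=None)[0];print('wrist disc',q[:2],np.sqrt(q[2]+q[0]**2+q[1]**2))
E
```

```text
w1 1.3 ((454.98974609375, -272.19134521484375), (140.08270263671875, 60.628604888916016), 48.43801498413086)Traceback (most recent call last):
  File "<stdin>", line 6, in <module>
  File "m.py", line 7, in stone
    k=max(cv2.findContours(m,0,1)[0],key=cv2.contourArea).reshape(-1,2)+[x,y]
      ~~~^^^^^^^^^^^^^^^^^^^^^^^^^^^^^^^^^^^^^^^^^^^^^^^^
ValueError: max() iterable argument is empty
```

```bash
python3 -c "
import cv2,numpy as np
a=cv2.imread('pics/m_w1.png');b=cv2.imread('pics/m_w3.png')
a=cv2.resize(a,(400,400));b=cv2.resize(b,(400,400));cv2.imwrite('pics/mm.png',np.hstack([a,b]))"
```

```text
[ WARN:0@0.019] global loadsave.cpp:275 findDecoder imread_('pics/m_w1.png'): can't open/read file: check file path/integrity
[ WARN:0@0.019] global loadsave.cpp:275 findDecoder imread_('pics/m_w3.png'): can't open/read file: check file path/integrity
Traceback (most recent call last):
cv2.error: OpenCV(4.12.0) /io/opencv/modules/imgproc/src/resize.cpp:4208: error: (-215:Assertion failed) !ssize.empty() in function 'resize'
```

```bash
python3 - <<'E'
from m import *
from station import manip
o2=[]
for n,b in(('w1',(255,20,125,130)),('w3',(395,95,140,135))):
    im=cv2.imread(f'pics/{n}.png');c=pickle.load(open(n+'.pkl','rb'))
    for lo in(1.2,1.25,1.3):
        r=stone(im,c,b,.04,lo);print(n,lo,r[:3])
        if lo==1.25:k=r[3]
    o=im.copy();cv2.drawContours(o,[k.reshape(-1,1,2)],-1,(0,255,0),1)
    o2.append(cv2.resize(o[b[1]:b[1]+b[3],b[0]:b[0]+b[2]],(400,400),interpolation=cv2.INTER_CUBIC))
cv2.imwrite('pics/mm.png',np.hstack(o2))
ci=manip.camera_info('scene');s=cv2.imread('pics/s3.png')
m=(s[165:225,255:330].max(2)<45).astype(np.uint8);m=cv2.morphologyEx(m,cv2.MORPH_OPEN,np.ones((19,19)))
k=max(cv2.findContours(m,0,1)[0],key=cv2.contourArea).reshape(-1,2)+[255,165]
print('scene disc',cv2.minEnclosingCircle((cast(ci,k,.045)[:,:2]*1000).astype(np.float32)))
c=pickle.load(open('w3.pkl','rb'));w=cv2.imread('pics/w3.png')
m=(w[:170,120:340].max(2)<70).astype(np.uint8);m=cv2.morphologyEx(m,cv2.MORPH_OPEN,cv2.getStructuringElement(2,(61,61)))
k=max(cv2.findContours(m,0,1)[0],key=cv2.contourArea).reshape(-1,2)+[120,0]
k=k[k[:,1]>3]
P=cast(c,k,.045)[:,:2]*1000
A=np.c_[2*P,np.ones(len(P))];q=np.linalg.lstsq(A,(P**2).sum(1),rcond=None)[0];print('wrist disc',q[:2],np.sqrt(q[2]+q[0]**2+q[1]**2))
E
```

```text
w1 1.2 ((455.2010803222656, -272.52880859375), (142.19070434570312, 63.629756927490234), 47.5128173828125)
w1 1.25 ((455.04962158203125, -272.2394714355469), (142.0389862060547, 62.0665168762207), 48.280479431152344)
w1 1.3 ((454.98974609375, -272.19134521484375), (140.08270263671875, 60.628604888916016), 48.43801498413086)
w3 1.2 ((455.0181884765625, -269.49176025390625), (161.43020629882812, 65.85804748535156), 49.727481842041016)
w3 1.25 ((455.466552734375, -269.79901123046875), (159.617431640625, 64.71023559570312), 49.75433349609375)
w3 1.3 ((455.2671203613281, -270.1287841796875), (156.95919799804688, 63.164955139160156), 49.70095443725586)
scene disc ((554.0108642578125, 6.5883636474609375), 111.69818878173828)
wrist disc [552.02866931  -7.64563973] 79.78947418419195
```

View pics/mm.png

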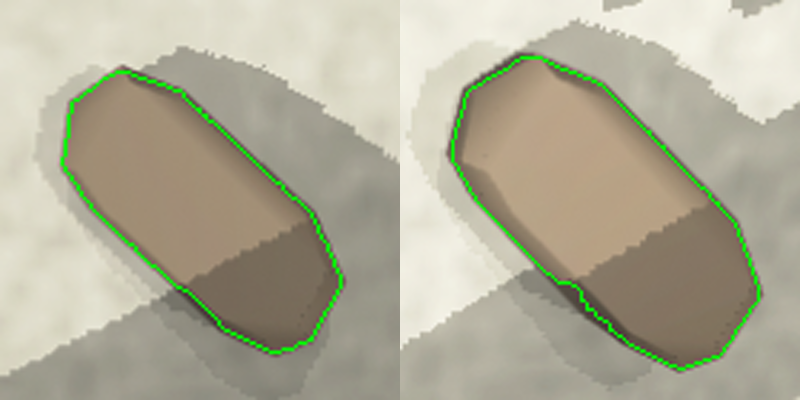

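```bash
python3 - <<'E'
from m import *
c=pickle.load(open('w1.pkl','rb'))
R=cast(c,[(311.9,50.2),(352.5,89.2)],.04);L=cast(c,[(283.1,87.3),(324.4,126.6)],.04)
for e in(R,L):
    d=e[0]-e[1];print(e[:,:2],np.degrees(np.arctan2(d[1],d[0])))
w=cv2.imread('pics/w3.png')[105:230,400:530]
w=cv2.resize(w,None,fx=6,fy=6,interpolation=cv2.INTER_CUBIC)[:, :]
w=cv2.createCLAHE(3,(4,4)).apply(cv2.cvtColor(w,6))
cv2.imwrite('pics/c6.png',cv2.resize(w,(620,600)))
E
```

```text
[[ 0.50387774 -0.26364972]
 [ 0.45551302 -0.3183412 ]] 48.51305796933109
[[ 0.4581823  -0.22426922]
 [ 0.40597266 -0.28042441]] 47.085209493821864
```

View pics/c6.png

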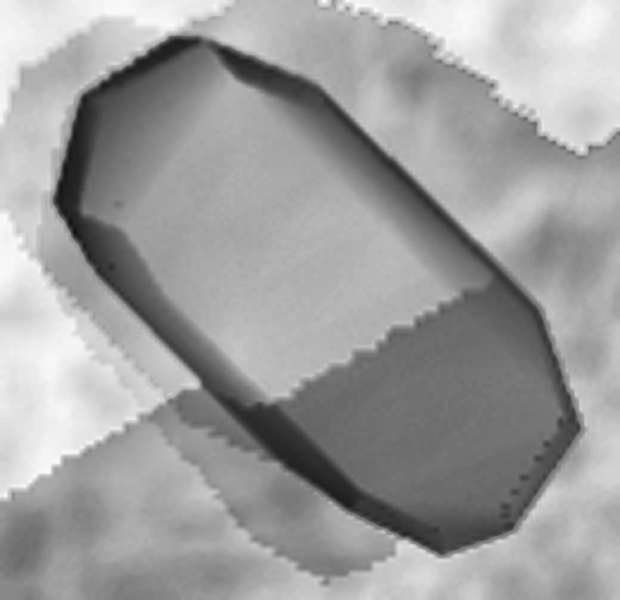

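```bash
python3 - <<'E'
from h import *
from station import manip
c=manip.camera_info('top');print(cast(c,[(440,152)],.085),cast(c,[(446,171)],.05),'jar',cast(c,[(233,161)],.1), 'blue',cast(c,[(193,208),(196,258),(264,270)],.03))
E
```

```text
[[ 0.70325307 -0.32529787  0.085     ]] [[ 0.64886362 -0.34968929  0.05      ]] jar [[0.68757872 0.32535414 0.1       ]] blue [[0.55188131 0.46833715 0.03      ]
 [0.39095613 0.45603011 0.03      ]
 [0.34862781 0.23899424 0.03      ]]
```

Request:
jog_arm(slide=[[0,-1,0],[0,-2,0],[0.2,-3,0],[0.2,-3,-1],[0.2,-3,-1],[0.2,-2.6,-1],[0.2,-2,-1],[0.2,-1,-1],[0,0,-1],[0,0,0]], rot=[[0,0,6],[0,0,6],[0,0,6],[0,0,6],[0,0,6],[0,0,6],[0,0,6],[0,0,6],[0,0,0],[0,0,0]], fingers=[8.7,8.7,8.7,8.7,8.7,8.7,8.7,8.7,8.7,8.7])

```text
clock: 6.45
tool_pos: [0.4543, -0.2681, 0.1511]
ee_rot: [-3.135, -0.0, 0.832]
contact_force: [-0.0, -0.9, -0.2]
width: 0.0872
```

```bash
python3 - <<'E'
from station import manip
import cv2,numpy as np,pickle
ci=manip.camera_info('wrist');w=manip.snapshot('wrist');pickle.dump(ci,open('w4.pkl','wb'));cv2.imwrite('pics/w4.png',w)
E
```

```text
(no output)
```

View pics/w4.png

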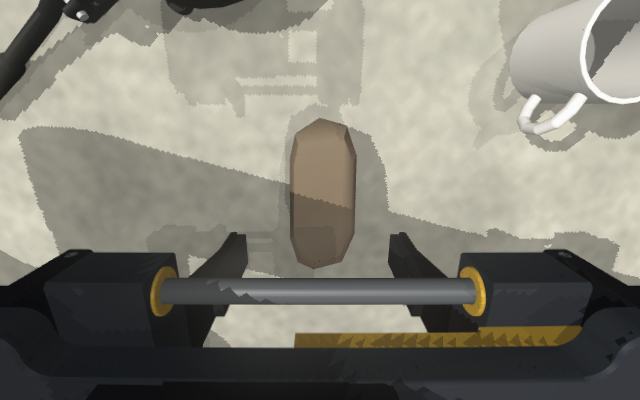

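```bash
python3 - <<'E'
from m import *
im=cv2.imread('pics/w4.png');c=pickle.load(open('w4.pkl','rb'))
for lo in (1.2,1.25):
    r=stone(im,c,(275,105,95,175),.04,lo);print(r[:3])
print(cast(c,[(293,150),(355,155),(293,240),(354,240)],.035))
w=cv2.resize(cv2.cvtColor(im[105:275,270:375],6),None,fx=4,fy=4,interpolation=cv2.INTER_CUBIC)
w=cv2.createCLAHE(3,(4,4)).apply(w);cv2.imwrite('pics/c7.png',cv2.resize(w,(370,600)))
E
```

```text
((454.51055908203125, -272.8002624511719), (151.94168090820312, 63.249732971191406), 47.93510437011719)
((454.9604797363281, -272.4295959472656), (150.76211547851562, 62.036834716796875), 47.748111724853516)
[[ 0.46608598 -0.21925033  0.035     ]
 [ 0.50624759 -0.26212585  0.035     ]
 [ 0.40145087 -0.28668517  0.035     ]
 [ 0.44841606 -0.32917457  0.035     ]]
```

View pics/c7.png

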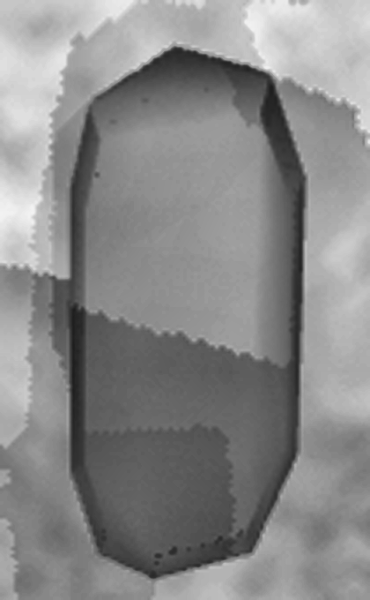

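```bash
python3 - <<'E'
from m import *
w={i:pickle.load(open(f'w{i}.pkl','rb')) for i in(1,3,4)}
lo={1:(340.9,134.4),3:(492.9,220),4:(314,268.5)};up={1:(293.1,42.1),3:(439.8,112.7),4:(320.2,118)}
for a,b in((1,3),(3,4),(1,4)):
    print(a,b,'low',tri(w[a],lo[a],w[b],lo[b]),'up',tri(w[a],up[a],w[b],up[b]))
E
```

```text
1 3 low (array([ 0.39575974, -0.30268708,  0.05142673]), np.float64(0.001161915188421098)) up (array([ 0.51733737, -0.23757335,  0.01810291]), np.float64(0.00036765754764496043))
3 4 low (array([ 0.36165881, -0.3579136 , -0.03648795]), np.float64(0.005113949941209557)) up (array([ 0.51256419, -0.21338037,  0.07865135]), np.float64(0.013211327255421932))
1 4 low (array([ 0.40350837, -0.30663333,  0.0685453 ]), np.float64(0.014889886776412682)) up (array([ 0.51033461, -0.22668772,  0.02435931]), np.float64(0.0258569355526441))
```

```bash
python3 - <<'E'
from m import *
w={i:pickle.load(open(f'w{i}.pkl','rb')) for i in(1,4)}
f1=lambda p:(255+p[0]*.3125,20+p[1]*.325);f4=lambda p:(270+p[0]*105/370,105+p[1]*170/600)
for a,b in [((275,352),(100,550)),((312,340),(155,577)),((343,283),(250,552)),((62,165),(92,100)),((70,103),(177,46)),((122,68),(270,72))]:
    print(*tri(w[1],f1(a),w[4],f4(b)))
E
```

```text
[ 0.39589904 -0.30279024  0.05035778] 0.000815921494679048
[ 0.40162264 -0.31894313  0.05125634] 0.00035228539568670327
[ 0.42634341 -0.33168859  0.04955834] 0.001008049718969196
[ 0.4771673  -0.2104102   0.02020332] 0.0002821643266797911
[ 0.5037854  -0.21514939  0.01750707] 0.0010025427154631541
[ 0.51818047 -0.23784462  0.0163293 ] 0.0009220348722150643
```

Request:
jog_arm(slide=[[0.1,-0.4,0],[0,0,-2],[0,0,-2],[0,0,-2],[0,0,-2],[0,0,-2],[0,0,-1.2],[0,0,-0.8],[0,0,0],[0,0,0]], rot=[[0,0,0.3],[0,0,0],[0,0,0],[0,0,0],[0,0,0],[0,0,0],[0,0,0],[0,0,0],[0,0,0],[0,0,0]], fingers=[8.7,8.7,8.7,8.7,8.7,8.7,8.7,8.7,8.7,8.7])

```text
clock: 7.5
tool_pos: [0.4572, -0.275, 0.0341]
ee_rot: [3.141, -0.0, 0.839]
contact_force: [-0.6, -0.0, 0.9]
width: 0.0867
```

Request:
jog_arm(slide=[[-0.2,0.3,-0.8],[0,0,-1],[0,0,-0.8],[0,0,0],[0,0,0],[0,0,0],[0,0,0],[0,0,0],[0,0,0],[0,0,0]], rot=[[0,0,0],[0,0,0],[0,0,0],[0,0,0],[0,0,0],[0,0,0],[0,0,0],[0,0,0],[0,0,0],[0,0,0]], fingers=[8.7,8.7,8.7,8.7,6,5,5,5,5,5], force=40)

```text
clock: 8.5
tool_pos: [0.4553, -0.2723, 0.0078]
ee_rot: [3.14, -0.0, 0.839]
contact_force: [1.5, -1.0, 0.5]
width: 0.0641
```

Request:
jog_arm(slide=[[0,0,1],[0,0,2],[0,0,3],[0,0,3],[0.7,2,0],[1.5,4,0],[1.5,4,0],[1.5,4,0],[1.5,4,0],[1.5,4,0]], rot=[[0,0,0],[0,0,0],[0,0,0],[0,0,0],[0,0,0],[0,0,0],[0,0,0],[0,0,0],[0,0,0],[0,0,0]], fingers=[5,5,5,5,5,5,5,5,5,5], force=55)

```text
clock: 9.5
tool_pos: [0.5352, -0.0496, 0.0969]
ee_rot: [-3.138, 0.002, 0.839]
contact_force: [0.5, -1.0, -8.1]
width: 0.0637
```

Request:
jog_arm(slide=[[1,3,0],[0.5,1.3,0],[0,0,0],[0,0,0],[0,0,0],[0,0,0],[0,0,0],[0,0,0],[0,0,0],[0,0,0]], rot=[[0,0,0],[0,0,0],[0,0,0],[0,0,0],[0,0,0],[0,0,0],[0,0,0],[0,0,0],[0,0,0],[0,0,0]], fingers=[5,5,5,5,5,5,5,5,5,5])

```text
clock: 10.5
tool_pos: [0.5517, -0.0089, 0.0976]
ee_rot: [-3.142, 0.0, 0.839]
contact_force: [-0.6, -0.3, -7.5]
width: 0.0637
```

```bash
python3 - <<'E'
from station import manip
import cv2,numpy as np,pickle
w=manip.snapshot('wrist');cv2.imwrite('pics/w5.png',w);s=manip.snapshot('scene')
cv2.imwrite('pics/s5.png',cv2.resize(s[90:250,200:400],(750,600),interpolation=cv2.INTER_CUBIC))
E
```

```text
(no output)
```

View pics/s5.png

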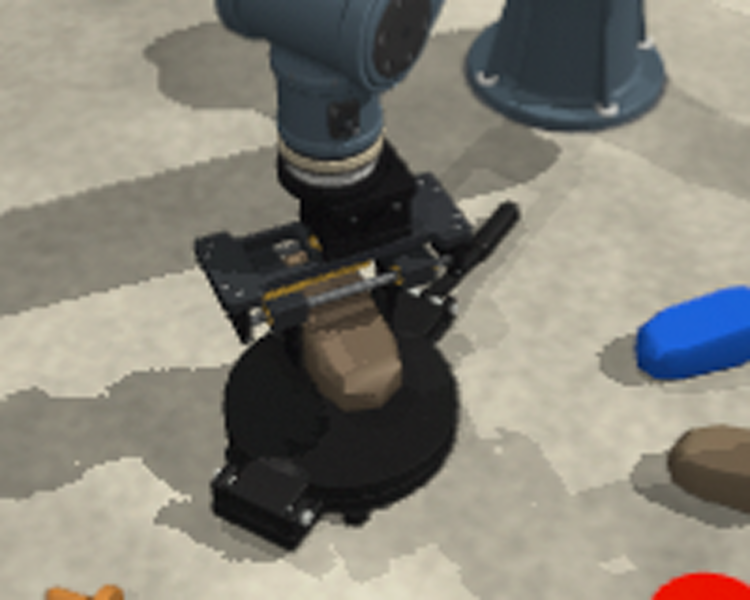

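View pics/w5.png

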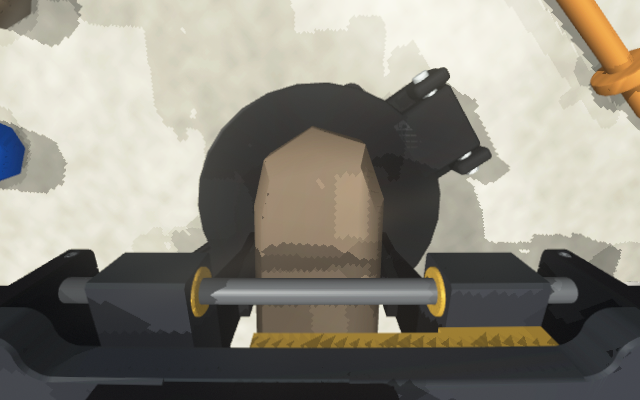

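Request:
jog_arm(slide=[[0,0,-1],[0,0,-1],[0,0,-0.8],[0,0,-0.5],[0,0,-0.4],[0,0,-0.3],[0,0,-0.2],[0,0,-0.2],[0,0,0],[0,0,0]], rot=[[0,0,0],[0,0,0],[0,0,0],[0,0,0],[0,0,0],[0,0,0],[0,0,0],[0,0,0],[0,0,0],[0,0,0]], fingers=[5,5,5,5,5,5,5,5,5,5])

```text
clock: 11.6
tool_pos: [0.5519, -0.0088, 0.0537]
ee_rot: [3.141, -0.0, 0.839]
contact_force: [-0.7, 0.8, -7.4]
width: 0.0635
```

Request:
jog_arm(slide=[[0,0,-0.1],[0,0,-0.1],[0,0,0],[0,0,0],[0,0,0],[0,0,0],[0,0,0],[0,0,0],[0,0,0],[0,0,0]], rot=[[0,0,0],[0,0,0],[0,0,0],[0,0,0],[0,0,0],[0,0,0],[0,0,0],[0,0,0],[0,0,0],[0,0,0]], fingers=[5,5,5,5,5,5,5,5,5,5])

```text
clock: 12.6
tool_pos: [0.5521, -0.0088, 0.0528]
ee_rot: [3.141, -0.001, 0.839]
contact_force: [-3.4, 1.2, 6.5]
width: 0.063
```

Contact made (force went from −7.4 to +6.5 N). Release.

Request:
jog_arm(slide=[[0,0,0],[0,0,0],[0,0,0],[0,0,0],[0,0,0],[0,0,0],[0,0,1],[0,0,3],[0,0,4],[0,0,4]], rot=[[0,0,0],[0,0,0],[0,0,0],[0,0,0],[0,0,0],[0,0,0],[0,0,0],[0,0,0],[0,0,0],[0,0,0]], fingers=[6.6,6.8,7.2,7.6,8,8.7,8.7,8.7,8.7,8.7], force=20)

```text
clock: 13.6
tool_pos: [0.5513, -0.0087, 0.1731]
ee_rot: [-3.141, 0.0, 0.839]
contact_force: [1.0, -0.3, -0.2]
width: 0.0873
```

Request:
jog_arm(slide=[[-0.5,1,2],[-1,3,0],[-1,3,0],[-1,4,0],[-1,4,0],[-1,4,0],[-1,4,0],[-0.5,4,0],[0,2,0],[0,0,0]], rot=[[0,0,0],[0,0,5],[0,0,5],[0,0,5],[0,0,5],[0,0,5],[0,0,5],[0,0,5],[0,0,5],[0,0,0]], fingers=[8.7,8.7,8.7,8.7,8.7,8.7,8.7,8.7,8.7,8.7])

```text
clock: 14.6
tool_pos: [0.4814, 0.2839, 0.1923]
ee_rot: [3.14, -0.001, 1.542]
contact_force: [0.8, 0.5, 0.5]
width: 0.0867
```

```bash
python3 - <<'E'
from station import manip
import cv2,numpy as np,pickle
for n in('wrist','scene','top'):
    pickle.dump(manip.camera_info(n),open(n[0]+'6.pkl','wb'));cv2.imwrite(f'pics/{n[0]}6.png',manip.snapshot(n))
s=cv2.imread('pics/s6.png');t=cv2.imread('pics/t6.png')
cv2.imwrite('pics/c8.png',np.hstack([cv2.resize(s[150:250,240:340],(400,400),interpolation=2),cv2.resize(t[150:260,290:400],(400,400),interpolation=2)]))
E
```

```text
(no output)
```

View pics/c8.png

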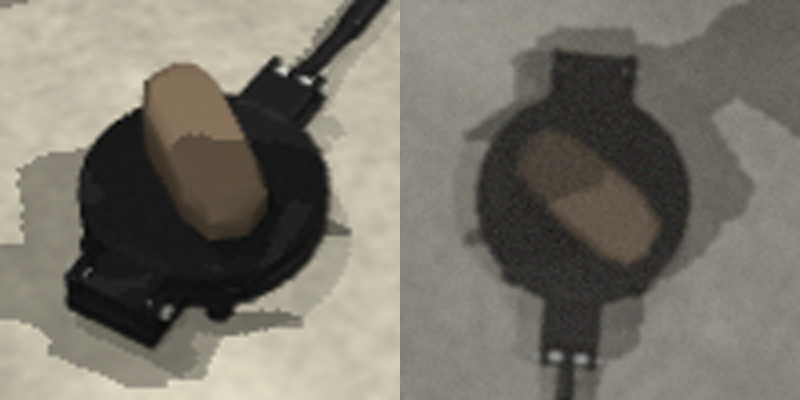

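View pics/w6.png

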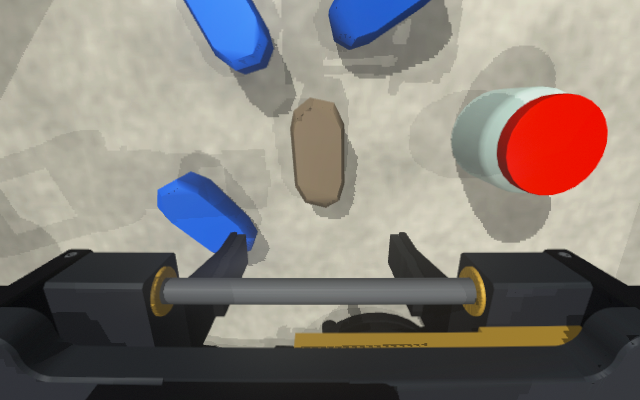

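```bash
python3 - <<'E'
from m import *
im=cv2.imread('pics/w6.png');c=pickle.load(open('w6.pkl','rb'))
for lo in (1.2,1.25):
    r=stone(im,c,(280,90,75,125),.038,lo);print(r[:3])
w=cv2.resize(cv2.cvtColor(im[90:215,275:360],6),None,fx=5,fy=5,interpolation=cv2.INTER_CUBIC)
w=cv2.createCLAHE(3,(4,4)).apply(w);cv2.imwrite('pics/c9.png',cv2.resize(w,(408,600)))
t=cv2.imread('pics/t6.png');ci=pickle.load(open('t6.pkl','rb'))
r=stone(t,ci,(425-110,180,70,60),.045+.04,1.22);print('bed',r[:3])
E
```

```text
((483.26239013671875, 316.7039489746094), (116.93229675292969, 54.971805572509766), 89.78199768066406)
((483.6236267089844, 316.81146240234375), (115.25276184082031, 53.93310546875), -88.65090048313141)
bed ((546.890380859375, -10.257431030273438), (138.36492919921875, 67.0062255859375), 46.82509231567383)
```

View pics/c9.png

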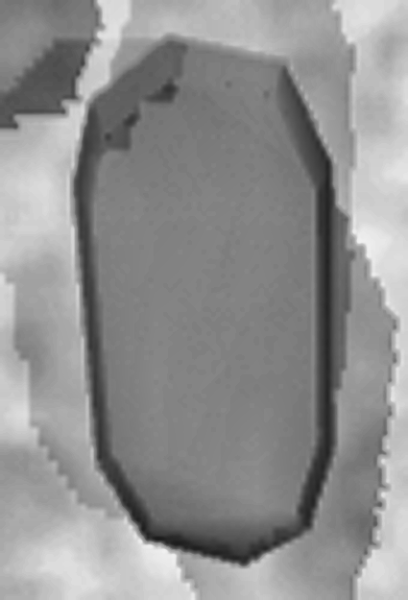

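Request:
jog_arm(slide=[[0.1,1,-1],[0.1,1.3,-1],[0,1,-1],[0,0,-1],[0,0,-1],[0,0,-1],[0,0,0],[0,0,0],[0,0,0],[0,0,0]], rot=[[0,0,1],[0,0,1],[0,0,0],[0,0,0],[0,0,0],[0,0,0],[0,0,0],[0,0,0],[0,0,0],[0,0,0]], fingers=[8.7,8.7,8.7,8.7,8.7,8.7,8.7,8.7,8.7,8.7])

```text
clock: 15.75
tool_pos: [0.4842, 0.3143, 0.1322]
ee_rot: [3.14, -0.001, 1.572]
contact_force: [-0.8, -0.1, -0.5]
width: 0.087
```

```bash
python3 - <<'E'
from station import manip
from m import *
c=manip.camera_info('wrist');pickle.dump(c,open('w7.pkl','wb'));im=manip.snapshot('wrist');cv2.imwrite('pics/w7.png',im)
for lo in (1.2,1.25):
    r=stone(im,c,(275,100,85,165),.038,lo);print(r[:3])
w=cv2.resize(cv2.cvtColor(im[110:270,270:370],6),None,fx=5,fy=5,interpolation=cv2.INTER_CUBIC)
w=cv2.createCLAHE(3,(4,4)).apply(w);cv2.imwrite('pics/c10.png',np.hstack([cv2.resize(w,(375,600)),cv2.resize(cv2.cvtColor(im[100:300,230:410],6),(400,600))]))
E
```

```text
((483.9180603027344, 319.00469970703125), (117.46590423583984, 55.98930358886719), -88.23419117927551)
((483.72100830078125, 319.1388854980469), (115.55758666992188, 54.55717086791992), -88.29103708267212)
```

View pics/c10.png

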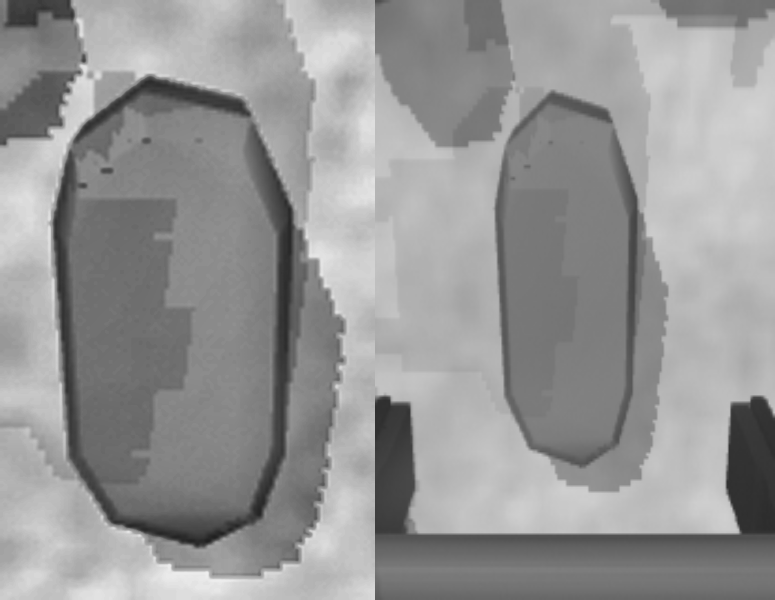

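```bash
python3 - <<'E'
from m import *
a6=pickle.load(open('w6.pkl','rb'));a7=pickle.load(open('w7.pkl','rb'))
for a,b in [((170,38),(150,77)),((285,65),(245,100)),((330,170),(292,212)),((148,540),(110,522)),((243,562),(200,545)),((305,525),(258,515))]:
    print(*tri(a6,(275+a[0]/4.8,90+a[1]/4.8),a7,(270+b[0]/3.75,110+b[1]/3.75)))
e=cast(a7,[(270+x/3.75,110+y/3.75) for x,y in((54,215),(72,455),(292,212),(283,455))],.035);print(e)
E
```

```text
[0.47764194 0.37569706 0.01163462] 0.0007517468647753282
[0.50336379 0.36894159 0.0011382 ] 0.001665155585157957
[0.51170082 0.34693395 0.03840381] 0.00017829001985201603
[0.46722614 0.25864805 0.02465585] 0.0011908938055704963
[0.49100742 0.25300681 0.02703287] 4.0043959162309605e-05
[0.50636268 0.26224643 0.02746959] 0.000254389648439731
[[0.45547779 0.3454925  0.035     ]
 [0.45797406 0.28317863 0.035     ]
 [0.51215044 0.34623743 0.035     ]
 [0.51187114 0.283178   0.035     ]]
```

```bash
python3 - <<'E'
from m import *
a6=pickle.load(open('w6.pkl','rb'));a7=pickle.load(open('w7.pkl','rb'));s=pickle.load(open('s6.pkl','rb'))
for a,b in [((330,455),(283,455)),((100,465),(72,455)),((78,190),(54,215))]:
    print(*tri(a6,(275+a[0]/4.8,90+a[1]/4.8),a7,(270+b[0]/3.75,110+b[1]/3.75)))
im=cv2.imread('pics/s6.png')[190:240,370:430];cv2.imwrite('pics/c11.png',cv2.resize(im,(720,600),interpolation=2))
E
```

```text
[0.51255088 0.27955972 0.02701589] 0.00031705819953164484
[0.45673476 0.27738446 0.02218441] 0.0001669932795797874
[0.45489305 0.343329   0.02516914] 0.0010618732969276997
```

View pics/c11.png

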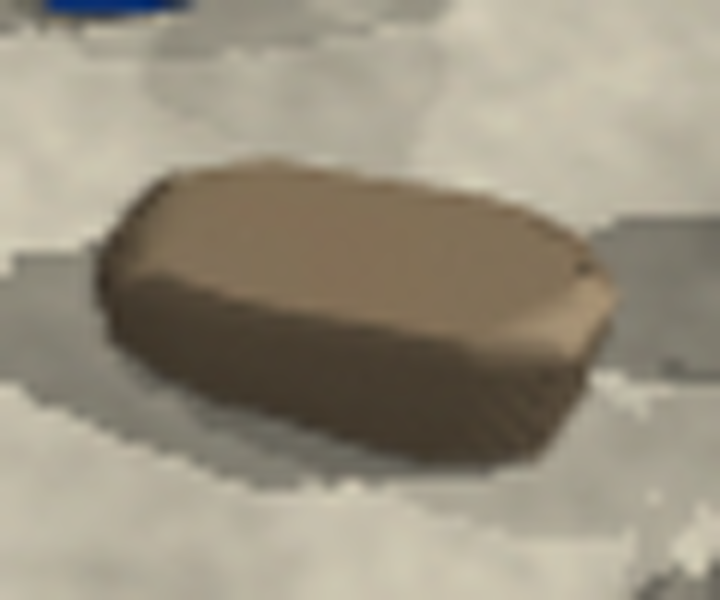

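Request:
jog_arm(slide=[[0,0.1,-1],[0,0,-2],[0,0,-2],[0,0,-2],[0,0,-2],[0,0,-1.5],[0,0,-0.5],[0,0,0],[0,0,0],[0,0,0]], rot=[[0,0,1],[0,0,0],[0,0,0],[0,0,0],[0,0,0],[0,0,0],[0,0,0],[0,0,0],[0,0,0],[0,0,0]], fingers=[8.7,8.7,8.7,8.7,8.7,8.7,8.7,8.7,8.7,8.7])

```text
clock: 16.8
tool_pos: [0.4845, 0.3155, 0.0225]
ee_rot: [3.14, -0.001, 1.59]
contact_force: [-0.1, -0.7, 0.7]
width: 0.0871
```

Request:
jog_arm(slide=[[0,0,-0.8],[0,0,-0.6],[0,0,0],[0,0,0],[0,0,0],[0,0,0],[0,0,0],[0,0,0],[0,0,0],[0,0,0]], rot=[[0,0,0],[0,0,0],[0,0,0],[0,0,0],[0,0,0],[0,0,0],[0,0,0],[0,0,0],[0,0,0],[0,0,0]], fingers=[8.7,8.7,8.7,6,5,4,4,4,4,4], force=50)

```text
clock: 17.8
tool_pos: [0.4834, 0.3152, 0.0077]
ee_rot: [-3.141, 0.0, 1.589]
contact_force: [-0.1, -0.4, 1.7]
width: 0.0556
```

Request:
jog_arm(slide=[[0,0,1],[0,0,2],[0,0,3],[0,0,3],[0,0,3],[0,0,3],[0,0,2],[0.5,-2,0],[0.6,-3,0],[0.6,-3,0]], rot=[[0,0,0],[0,0,0],[0,0,0],[0,0,0],[0,0,0],[0,0,0],[0,0,0],[0,0,-4],[0,0,-4],[0,0,-4]], fingers=[4,4,4,4,4,4,4,4,4,4])

```text
clock: 18.8
tool_pos: [0.4999, 0.2344, 0.1775]
ee_rot: [-3.141, 0.001, 1.379]
contact_force: [0.2, -0.7, -4.3]
width: 0.0558
```

Request:
jog_arm(slide=[[0.6,-3,0],[0.6,-3,0],[0.6,-3,0],[0.6,-3,0],[0.6,-3,0],[0.6,-3,0],[0.6,-3,0],[0.6,-3,0],[0.2,-0.6,0],[0,0,0]], rot=[[0,0,-4],[0,0,-4],[0,0,-4],[0,0,-4],[0,0,-4],[0,0,-4],[0,0,-4],[0,0,-3],[0,0,0],[0,0,0]], fingers=[4,4,4,4,4,4,4,4,4,4])

```text
clock: 19.8
tool_pos: [0.5505, -0.0119, 0.1773]
ee_rot: [-3.141, 0.0, 0.837]
contact_force: [0.7, 1.5, -4.6]
width: 0.0558
```

Request:
jog_arm(slide=[[0,0,0],[0,0,0],[0,0,0],[0,0,0],[0,0,0],[0,0,0],[0,0,0],[0,0,0],[0,0,0],[0,0,0]], rot=[[-1.43,1.29,0],[-1.5,1.35,0],[-1.5,1.35,0],[-1.5,1.35,0],[-1.5,1.35,0],[0,0,0],[0,0,0],[0,0,0],[0,0,0],[0,0,0]], fingers=[4,4,4,4,4,4,4,4,4,4])

```text
clock: 20.8
tool_pos: [0.5506, -0.0111, 0.1776]
ee_rot: [-3.141, 0.174, 0.839]
contact_force: [0.2, -0.4, -4.9]
width: 0.0556
```

```bash
python3 - <<'E'
from station import manip
from h import *
from scipy.spatial.transform import Rotation as R
st=manip.sense();M=R.from_euler('xyz',st['ee_rot']).as_matrix();print(st['tool_pos'],'up axis',-M[:,2],'toolx',M[:,0])
cv2.imwrite('pics/w8.png',manip.snapshot('wrist'));s=manip.snapshot('scene')
cv2.imwrite('pics/s8.png',cv2.resize(s[90:250,200:400],(750,600),interpolation=cv2.INTER_CUBIC))
E
```

```text
[ 0.5506162  -0.0110552   0.17763896] up axis [0.11614619 0.12882673 0.98484199] toolx [ 0.6584405   0.73237279 -0.17345376]
```

View pics/s8.png

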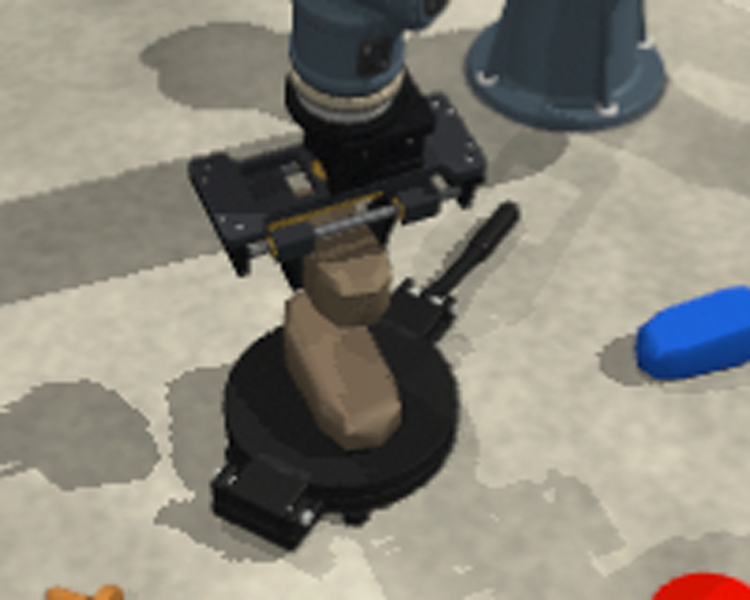

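View pics/w8.png

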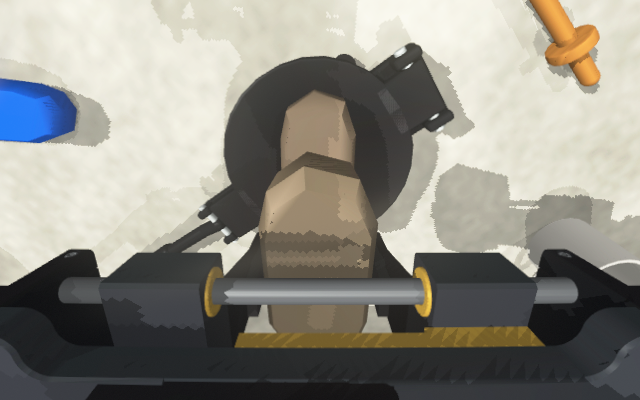

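Request:
jog_arm(slide=[[0,0,-1],[0,0,-1.5],[0,0,-1.5],[0,0,-1],[0,0,-0.8],[0,0,-0.5],[0,0,-0.4],[0,0,-0.3],[0,0,0],[0,0,0]], rot=[[0,0,0],[0,0,0],[0,0,0],[0,0,0],[0,0,0],[0,0,0],[0,0,0],[0,0,0],[0,0,0],[0,0,0]], fingers=[4,4,4,4,4,4,4,4,4,4])

```text
clock: 21.9
tool_pos: [0.551, -0.0108, 0.1078]
ee_rot: [3.141, 0.174, 0.839]
contact_force: [-0.5, 0.4, -4.4]
width: 0.0557
```

Request:
jog_arm(slide=[[0,0,-0.1],[0,0,-0.1],[0,0,-0.1],[0,0,-0.1],[0,0,-0.1],[0,0,-0.1],[0,0,0],[0,0,0],[0,0,0],[0,0,0]], rot=[[0,0,0],[0,0,0],[0,0,0],[0,0,0],[0,0,0],[0,0,0],[0,0,0],[0,0,0],[0,0,0],[0,0,0]], fingers=[4,4,4,4,4,4,4,4,4,4])

```text
clock: 22.9
tool_pos: [0.5508, -0.0108, 0.1016]
ee_rot: [-3.141, 0.174, 0.839]
contact_force: [0.4, -0.3, -4.5]
width: 0.0554
```

Request:
jog_arm(slide=[[0,0,-0.1],[0,0,0],[0,0,-0.1],[0,0,0],[0,0,0],[0,0,0],[0,0,0],[0,0,0],[0,0,0],[0,0,0]], rot=[[0,0,0],[0,0,0],[0,0,0],[0,0,0],[0,0,0],[0,0,0],[0,0,0],[0,0,0],[0,0,0],[0,0,0]], fingers=[4,4,4,4,4,4,4,4,4,4])

```text
clock: 23.9
tool_pos: [0.5507, -0.0108, 0.0995]
ee_rot: [-3.141, 0.175, 0.839]
contact_force: [0.2, 0.3, -5.8]
width: 0.0558
```

Request:
jog_arm(slide=[[0,0,-0.1],[0,0,0],[0,0,0],[0,0,0],[0,0,0],[0,0,0],[0,0,0],[0,0,0],[0,0,0],[0,0,0]], rot=[[0,0,0],[0,0,0],[0,0,0],[0,0,0],[0,0,0],[0,0,0],[0,0,0],[0,0,0],[0,0,0],[0,0,0]], fingers=[4,4,4,4,4,4,4,4,4,4])

```text
clock: 24.9
tool_pos: [0.5508, -0.0108, 0.0993]
ee_rot: [3.141, 0.174, 0.839]
contact_force: [-1.5, 0.1, 6.0]
width: 0.0559
```

Request:
jog_arm(slide=[[0,0,0],[0,0,0],[0,0,0],[0,0,0],[0,0,0],[0,0,0],[0.12,0.13,1],[0.3,0.3,2.4],[0.4,0.4,3.2],[0.4,0.4,3.2]], rot=[[0,0,0],[0,0,0],[0,0,0],[0,0,0],[0,0,0],[0,0,0],[0,0,0],[0,0,0],[0,0,0],[0,0,0]], fingers=[5.8,6,6.3,6.8,7.4,8,8.7,8.7,8.7,8.7], force=20)

```text
clock: 25.9
tool_pos: [0.5629, 0.0017, 0.198]
ee_rot: [-3.141, 0.175, 0.839]
contact_force: [0.8, 0.1, -0.3]
width: 0.0863
```

Request:
jog_arm(slide=[[0,0,2],[-1,-1,2],[-2,-2,0],[-3,-3,0],[-3,-3,0],[-2,-2,0],[0,0,0],[0,0,0],[0,0,0],[0,0,0]], rot=[[0,0,0],[0,0,0],[0,0,0],[0,0,0],[0,0,0],[0,0,0],[0,0,0],[0,0,0],[0,0,0],[0,0,0]], fingers=[8.7,8.7,8.7,8.7,8.7,8.7,8.7,8.7,8.7,8.7])

```text
clock: 26.9
tool_pos: [0.454, -0.1079, 0.2367]
ee_rot: [3.141, 0.174, 0.84]
contact_force: [-0.6, -0.1, -0.8]
width: 0.0875
```

```bash
python3 - <<'E'
from station import manip
from h import *
import pickle
for n in('wrist','scene','top'):
    pickle.dump(manip.camera_info(n),open(n[0]+'9.pkl','wb'));cv2.imwrite(f'pics/{n[0]}9.png',manip.snapshot(n))
s=cv2.imread('pics/s9.png');t=cv2.imread('pics/t9.png')
cv2.imwrite('pics/c12.png',np.hstack([cv2.resize(s[140:250,240:350],(400,400),interpolation=2),cv2.resize(t[150:260,290:400],(400,400),interpolation=2)]))
E
```

```text
(no output)
```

View pics/c12.png

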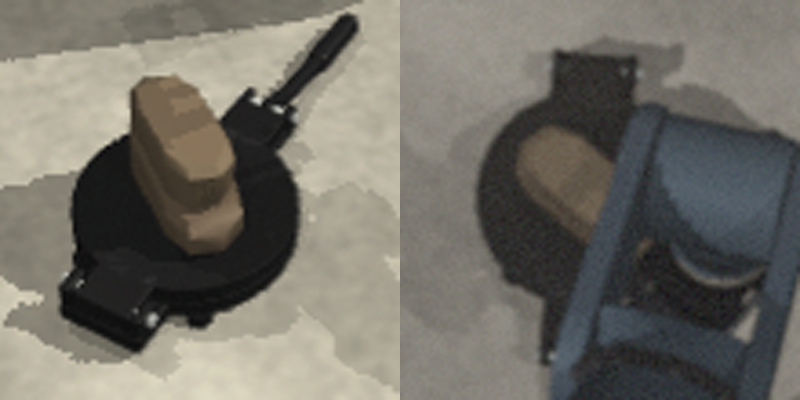

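View pics/w9.png

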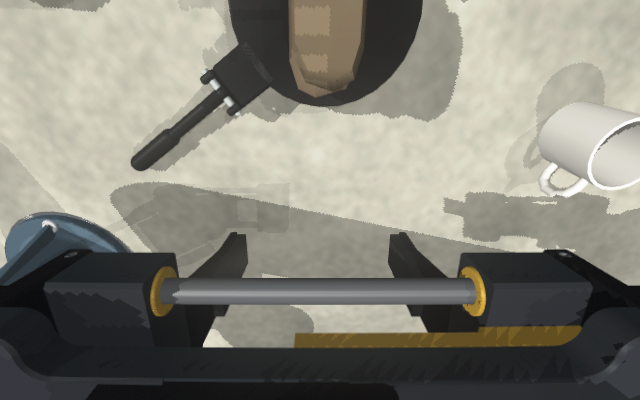

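View pics/s9.png

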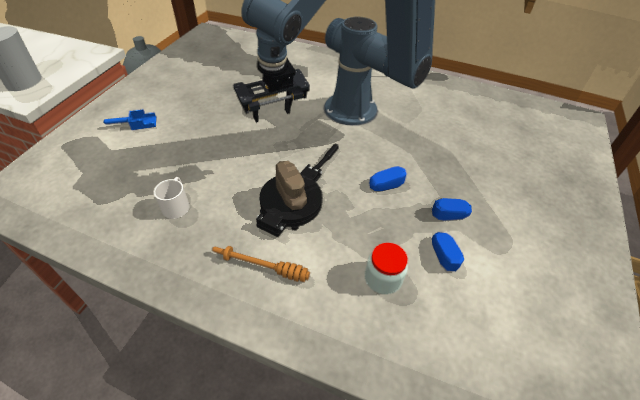

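Request:
jog_arm(slide=[[0,0,2],[0.5,0,2],[1,1,2],[1,1,0],[1,1,0],[0,0,0],[0,0,0],[0,0,0],[0,0,0],[0,0,0]], rot=[[1.5,-1.34,0],[1.5,-1.34,0],[1.5,-1.34,0],[1.5,-1.34,0],[1.4,-1.33,0],[0,0,0],[0,0,0],[0,0,0],[0,0,0],[0,0,0]], fingers=[8.7,8.7,8.7,8.7,8.7,8.7,8.7,8.7,8.7,8.7])

```text
clock: 28.05
tool_pos: [0.4878, -0.0786, 0.2964]
ee_rot: [3.142, 0.001, 0.839]
contact_force: [-0.1, 0.4, 0.3]
width: 0.0873
```

```bash
python3 - <<'E'
from station import manip
from m import *
c=manip.camera_info('wrist');pickle.dump(c,open('w10.pkl','wb'));im=manip.snapshot('wrist');cv2.imwrite('pics/w10.png',im)
E
```

```text
(no output)
```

View pics/w10.png

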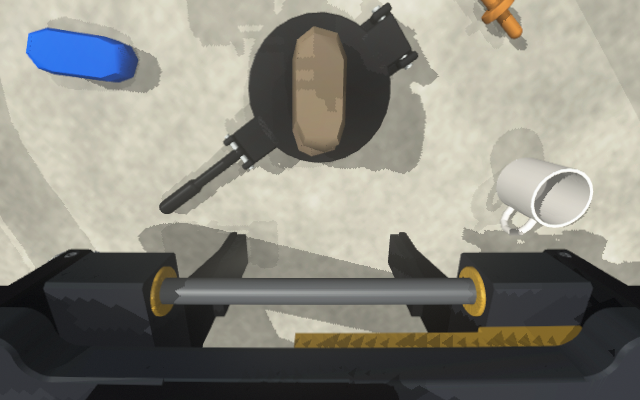

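Request:
jog_arm(slide=[[-1,-1,0],[-1,-2,0],[-1,-3,0],[-1,-4,0],[-1,-4,0],[-1,-4,0],[-1,-2,0],[0,0,0],[0,0,0],[0,0,0]], rot=[[0,0,0],[0,0,0],[0,0,0],[0,0,0],[0,0,0],[0,0,0],[0,0,0],[0,0,0],[0,0,0],[0,0,0]], fingers=[8.7,8.7,8.7,8.7,8.7,8.7,8.7,8.7,8.7,8.7])

```text
clock: 29.1
tool_pos: [0.4177, -0.2776, 0.2965]
ee_rot: [-3.141, -0.0, 0.84]
contact_force: [-0.4, 0.6, -0.0]
width: 0.0869
```

```bash
python3 - <<'E'
from station import manip
from m import *
c=manip.camera_info('wrist');pickle.dump(c,open('w11.pkl','wb'));im=manip.snapshot('wrist');cv2.imwrite('pics/w11.png',im)
t=manip.snapshot('top');ci=manip.camera_info('top');cv2.imwrite('pics/t11.png',t)
a=cv2.resize(t[160:250,295:395],(420,378),interpolation=2);cv2.imwrite('pics/c13.png',a)
print(stone(t,ci,(310,180,70,60),.134,1.22)[:3],manip.sense()['contact_force'],manip.sense()['clock'])
E
```

```text
((543.2596435546875, -6.6722259521484375), (135.91513061523438, 67.8411636352539), 48.06852340698242) [-0.12074583 -0.34055493 -0.13952385] 29.2
```

View pics/w11.png

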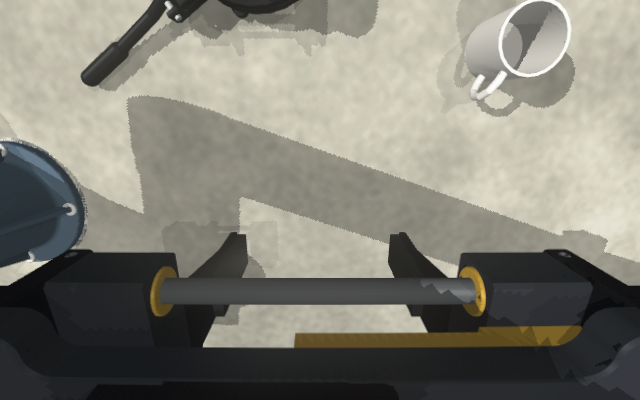

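View pics/c13.png

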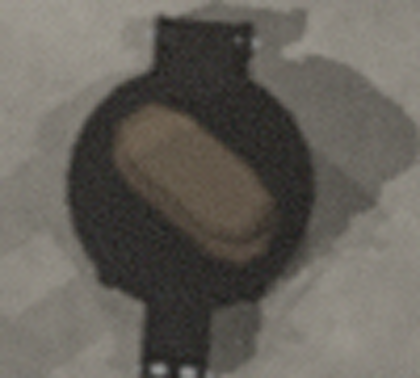

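```bash
python3 -c "
from station import manip
print(manip.sign_off(),manip.sense()['clock'])"
```

```text
the job is handed in; nothing more can be done
the job is handed in; nothing more can be done
```

The press is shut with both stones stacked on it, and the job was handed in at about 29 s of the 72 s allowed. No verdict is reported.

**What I did**
- **Plate:** I swung it shut by its tab at about 0.5 rad/s. The wrist force reached about 60 N for a moment at the stop, which is within the limit.
- **Larger stone:** I set it on the plate and released it about 1–2 mm from the plate's centre, judging by the tool position.
- **Smaller stone:** I took the brown one, not the blue ones. I tilted it 10° to match the slope, lowered it to light contact (about 10 N) with its thick end over the larger stone's thin end, and released it.

**Last checks**
- **Pile:** The wrist, scene and top pictures show it standing by itself, with the two stones lined up and central on the plate.
- **Top level:** From the wrist camera, the smaller stone's top looked about equally wide (about 50 px) at both ends, which fits a level top. I judged this by eye and did not measure the angle.
- **Gripper and bystanders:** The gripper is clear, with about 0 N on it. The mug, jar and whisk look unmoved in the scene picture.

**Disagreement:** The top camera puts the pile's outline centre at (0.543, −0.007) m and the tool poses put it at (0.551, −0.011) m. The gap is about 9 mm; part of it is because the outline covers both stones. It is well inside the tolerances.

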